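# Close a microscope lamp housing with a push rivet

### The arm

A 6-joint arm with a two-finger parallel gripper is mounted at the origin on the work surface. World frame = base frame: x ahead of the robot, y to its left, z up, the work surface at z = 0. Lengths are in m, angles in rad, forces in N, time in s.
With the tool pointing down it reaches from about 0.25 to 0.85 m from the base axis. Payload 12.5 kg.
Tool frame: the origin (TCP) lies midway between the tips of the shut fingers; the grasp point (between the pads) lies 19 mm behind it; z points along the fingers, y is the line along which they close (so a half turn about z gives the same grasp; the last joint's range is limited). The gripper opens to 93 mm and grips with 3 to 60 N. Pads are 15 mm wide; open, the fingers measure 128 mm over their backs; the gripper's body (75 mm by 188 mm) begins 65 mm behind the grasp point.
Start: joints at [-0.085, 0.351, 1.652, -0, 1.139, -0.085], TCP at [0.55, 0, 0.219] pointing down, gripper open.
Joint ranges: [-2.75, 2.75], [-0.79, 2.1], [0.01, 2.65], [-1.57, 4.71], [0.07, 3.14], [-2.87, 2.87]. Speed limits (rad/s): [2.22, 2.22, 2.79, 3.14, 3.14, 3.14].

### API

Orientations are given as a unit quaternion [w, x, y, z].
In Python, from workcell import r gives the robot as it stands.
- The arm moves only by the tool step_arm, never from a script. Its argument "steps" is a list of rows, each an object of numbers: "x", "y", "z": the shift along the tool's x, y, z in m; "ax", "ay", "az": the turn, a rotation vector about the tool's x, y, z in degrees; "gripper": the finger opening in m, from 0 to 0.093. A call has 1 to 10 rows; each row is the pose to reach, as a shift and turn from the pose commanded when the call began, along the tool's axes at that moment; what a row does not reach only later rows make up. A row lasts 1/10 s, in which the tool goes at most 50 mm and 8.59 degrees, less where a joint would pass 70% of its speed; a pose out of reach is approached as far as the arm can. A call with a gripper value outside its range is refused whole. The fingers move at their own pace and stop on an object; "squeeze" is the grip in N (left out, the last holds). Time passes only in rows, so rows that repeat a pose let the fingers close. It gives the time, the measured TCP pose, the force, the opening and the grip force at its end, in the units of the state.
- r.get_obs(): the state, without advancing time (a new reading comes with each control period).
- r.snapshot(name): name is "scene" or "side" or "wrist"; returns the picture (384x512x3 uint8, red, green, blue); there is no depth.
- r.camera_info(name): a dict with "camera_matrix" (3x3 intrinsics, pixels), "position" and "attitude" of the camera in the world; the wrist camera has in their place "T_tool_cam" (4x4, takes a point from camera to tool coordinates, whose origin is the TCP and whose axes are the flange's). Camera axes: x right, y up, looking along -z (the intrinsics and any distortion apply to the point x, -y, -z); pixel columns grow to the right and rows downward; lengths in m; the calibration is good to about 2 mm. A picture is of the moment at which its call begins: read the wrist's pose just before it. camera_info takes no time and is no camera call.
- r.job_done(): hands the job in; it is judged then, once.
The state is a dict: "t": time; "joints": joint angles; "joint_velocities": joint speeds; "effort": joint torques, N m; "ee_pos": TCP position; "tcp_rot": TCP orientation; "ft_force": force on the tool from outside, world axes, zero at the start; "torque": the same for the moment, N m; "finger_gap": opening from 0.0 (shut) to 1.0 (fully open); "finger_force": force on a finger pad.
Only numpy, scipy, OpenCV 4.12 (cv2) and the standard library are available. Lean on these libraries where they do the work, as an engineer would, in place of code of your own. Each camera call takes 0.05 s, during which the arm holds its last target. There are 200 camera calls.

### The job

The cover of the microscope lamp housing is missing one of its two push rivets. From the wooden stand take the full-size rivet whose centre pin still stands up, seat it fully home in the cover's empty hole with its pin still up, then push the pin in flush so that it spreads the rivet, pressing firmly but gently, because the thin cover on its foam gasket cracks if you lean on it hard. Do not push the pin in before the rivet is home, let go at the end, and leave the other two rivets, the oil bottle and the slide box where they are.

Things in the scene. Friction and masses are not known exactly. Their poses are not given: they have to be found in the camera images.
- rivet: The rivet to fit, white plastic, about 30 g. Origin on its axis at the flange's underside, z up. Below: shank 10 mm diameter, 16 mm long, tapered over its last 5 mm. Above: flange 26 mm diameter, 3 mm thick; collar to grip, 16 mm diameter, 3 to 12 mm above the origin; pin head, 10 mm diameter, top at 20.3 mm while up. Starts upright in any one hole of the stand, flange on its top.
- pin (a joint): Travel of the rivet's centre pin in m: 0 to 0.001 up at the start, 0.008 fully in, its top then flush with the collar's top (0.3 mm proud). It is stiff: it starts to move at about 11 N and needs about 13 N at the end of its travel; it stays where it is left.
- pin_top (a point): Centre of the top of the rivet's pin head (10 mm diameter), where to push; moves with the pin.
- hole (a point): Centre of the empty round hole in the cover, at the level of the cover's upper face (86 mm above the bench). Hole 11 mm diameter, through the 8 mm plate, slightly chamfered, open space below. Its z points up, its x and y are the cover's. The other end of the cover, 100 mm away along -y, carries a rivet already set.
- cover: Grey cover plate, 110 (x) by 150 (y) by 8 mm, origin at the centre of its underside; in the middle a lens ring 34 mm wide, 4 mm high. It lies on foam and moves only straight down: it begins to give at 0.4 to 18 N (soft or firm foam, differs each time), then 1 mm per 1 N up to 17 mm, and springs back. So it sinks 0 to 13 mm under the push that sets the pin. Over 19 N, even a knock, cracks it.
- housing: White lamp housing fixed to the bench, 110 by 150 by 60 mm plus the 18 mm foam gasket and the cover; origin at the centre of its underside; stands at any yaw.
- stand: Wooden block fixed to the bench, 50 (x) by 170 (y) by 25 mm, origin at the centre of its underside; three holes in a row along its y at -55, 0 and +55 mm, holding the three rivets in any order.
- spent_rivet: A used rivet in the stand, like the right one but with its pin already flush (12 mm high above the flange's underside, its origin). Leave it.
- small_rivet: A rivet of a smaller size in the stand: flange 20 mm, collar 11 mm, pin 7 mm diameter and up. Origin at the flange's underside. Leave it.
- oil_bottle: Small amber glass bottle, 32 mm diameter, 70 mm high, standing on the bench; origin at the centre of its underside. Leave it.
- slide_box: Closed blue box for glass slides, 85 by 120 by 32 mm, on the bench; origin at the centre of its underside. Leave it.
Not all that is in view belongs to the job. Several things look just like the housing: the one meant starts farthest to the robot's right. Leave any black look-alike of the rivet alone.

How it is judged:
By the outcome, as a careful person would: the job done as asked, in the order asked, and still so for the second after the job is handed in, with the robot touching nothing.
It also fails if it takes over 54 s, if anything falls off the work surface, if the arm or the gripper's body presses on something with over 40 N, if the wrist force passes 120 N, or if a joint passes its speed limit or range.

## Working session

There is one attempt and no reset: what is moved stays moved. The work goes in short steps, Python scripts to look and compute and a tool call to move; the robot and the scene stay as the last step left them, time stands still between calls to the robot, and variables do not carry over. Pictures are saved under pics/ and viewed, at most 10 in all, crops included, and the job is handed in when it is done.

Besides the shell and the picture viewer there is one more tool, called after "Emit:" by a JSON object that holds its "name" and its "arguments", one argument or row to a line. step_arm: Moves the arm, as the interface text tells. Its arguments: {"type":"object","properties":{"steps":{"type":"array","items":{"type":"object","properties":{"x":{"type":"number"},"y":{"type":"number"},"z":{"type":"number"},"ax":{"type":"number"},"ay":{"type":"number"},"az":{"type":"number"},"gripper":{"type":"number"}}}},"squeeze":{"type":"number"}},"required":["steps"]}

```bash
mkdir -p pics; python3 - <<'E'
from workcell import r
import cv2, numpy as np
a=r.snapshot("scene");b=r.snapshot("side")
cv2.imwrite("pics/a.png",cv2.cvtColor(np.hstack([a,b]),4)[:, :]) if 0 else None
cv2.imwrite("pics/scene.png",a[...,::-1]);cv2.imwrite("pics/side.png",b[...,::-1])
for n in("scene","side","wrist"):
    print(n,r.camera_info(n))
o=r.get_obs();print(o)
E
```

```text
scene {'camera_matrix': array([[414.11910367,   0.        , 249.30671164],
       [  0.        , 414.11910367, 201.10899313],
       [  0.        ,   0.        ,   1.        ]]), 'position': array([1.21068574, 0.13894065, 0.6814991 ]), 'attitude': array([0.59577942, 0.24534559, 0.29660945, 0.70489379])}
side {'camera_matrix': array([[458.18137566,   0.        , 255.75147415],
       [  0.        , 458.18137566, 194.56528781],
       [  0.        ,   0.        ,   1.        ]]), 'position': array([0.33071801, 0.75949979, 0.68644725]), 'attitude': array([-0.14239341, -0.07831046,  0.43150702,  0.88735183])}
wrist {'camera_matrix': array([[279.34896329,   0.        , 255.22134457],
       [  0.        , 279.34896329, 187.64740688],
       [  0.        ,   0.        ,   1.        ]]), 'T_tool_cam': array([[ 2.89669335e-04,  9.66053916e-01,  2.58340371e-01,
         7.20519603e-02],
       [ 9.99999777e-01, -4.35277096e-04,  5.06432164e-04,
        -8.99431743e-04],
       [ 6.01690422e-04,  2.58340166e-01, -9.66053827e-01,
        -1.66740516e-01],
       [ 0.00000000e+00,  0.00000000e+00,  0.00000000e+00,
         1.00000000e+00]])}
{'t': 0.1, 'joints': array([-8.45856904e-02,  3.51157695e-01,  1.65235356e+00,  1.77706404e-05,
        1.13909305e+00, -8.45629070e-02]), 'joint_velocities': array([ 3.51621284e-06, -3.12536415e-04, -1.77151849e-03, -1.23714422e-03,
        1.20363333e-03,  1.51280924e-03]), 'effort': array([ 6.21537929e-04, -4.98029208e+01, -2.85706007e+01,  6.99262437e-02,
        2.38850416e-02, -7.56712393e-05]), 'ee_pos': array([5.49695052e-01, 6.37974853e-05, 2.18171253e-01]), 'tcp_rot': array([-3.91811414e-04,  7.07117378e-01,  7.07096004e-01, -3.20014158e-04]), 'ft_force': array([ 0.22152094,  0.68912552, -1.41623744]), 'torque': array([ 0.07694421, -0.0048146 , -0.0112442 ]), 'finger_force': 0.0, 'finger_gap': 0.9996870963378982}
```

View pics/scene.png

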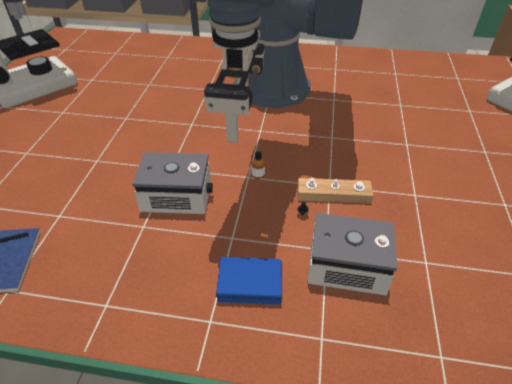

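View pics/side.png

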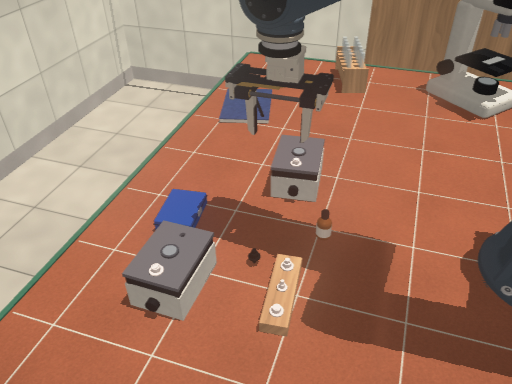

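Candidate housings: scene (172,180) and (352,250). Scene image left is the robot's right, so (172,180) is the one meant; its empty hole is near (150,168) and its set rivet at (193,168). Candidate rivets in the stand are at scene (312,184), (336,185) and (360,187), which match side (287,264), (282,285) and (277,309). The black look-alike is at scene (303,208). I'll check these in an enlarged crop.

```bash
cat > h.py <<'E'
from workcell import r
import cv2, numpy as np
from scipy.spatial.transform import Rotation as R
def q(w): return R.from_quat([w[1],w[2],w[3],w[0]]).as_matrix()
def cam(n,o=None):
    c=r.camera_info(n);K=c["camera_matrix"]
    if n!="wrist": return K,q(c["attitude"]),np.array(c["position"])
    o=o or r.get_obs();T=c["T_tool_cam"];Q=q(o["tcp_rot"])
    return K,Q@T[:3,:3],Q@T[:3,3]+o["ee_pos"]
def ray(c,u,v):
    K,Q,p=c
    return p,Q@np.array([(u-K[0,2])/K[0,0],-(v-K[1,2])/K[1,1],-1])
def atz(c,u,v,z):
    p,d=ray(c,u,v);return p+d*(z-p[2])/d[2]
def proj(c,P):
    K,Q,p=c;a=Q.T@(np.array(P)-p);return K[0,2]+K[0,0]*a[0]/-a[2],K[1,2]+K[1,1]*a[1]/a[2]
E
python3 - <<'E'
from h import *
s=cam("scene");d=cam("side");np.set_printoptions(precision=4,suppress=True)
for u,v,z in[(312,184,.036),(336,185,.036),(360,187,.036),(150,168,.086),(193,168,.09),(172,168,.09)]:print("sc",atz(s,u,v,z))
for u,v,z in[(287,264,.036),(282,285,.036),(277,309,.036),(296,162,.09),(299,152,.09)]:print("sd",atz(d,u,v,z))
a=cv2.imread("pics/scene.png");b=cv2.imread("pics/side.png")
f=lambda i,x,y,w,h:cv2.resize(i[y:y+h,x:x+w],(400,300),interpolation=cv2.INTER_CUBIC)
cv2.imwrite("pics/crop.png",np.vstack([np.hstack([f(a,290,160,100,75),f(a,125,140,100,75)]),np.hstack([f(b,230,245,120,90),f(b,250,130,100,75)])]))
E
```

```text
sc [0.4904 0.1568 0.036 ]
sc [0.4849 0.2114 0.036 ]
sc [0.4829 0.2656 0.036 ]
sc [ 0.5514 -0.2038  0.086 ]
sc [ 0.5405 -0.1074  0.09  ]
sc [ 0.548  -0.1533  0.09  ]
sd [0.4803 0.1616 0.036 ]
sd [0.4749 0.2151 0.036 ]
sd [0.4681 0.27   0.036 ]
sd [ 0.5348 -0.1057  0.09  ]
sd [ 0.5388 -0.1492  0.09  ]
```

View pics/crop.png

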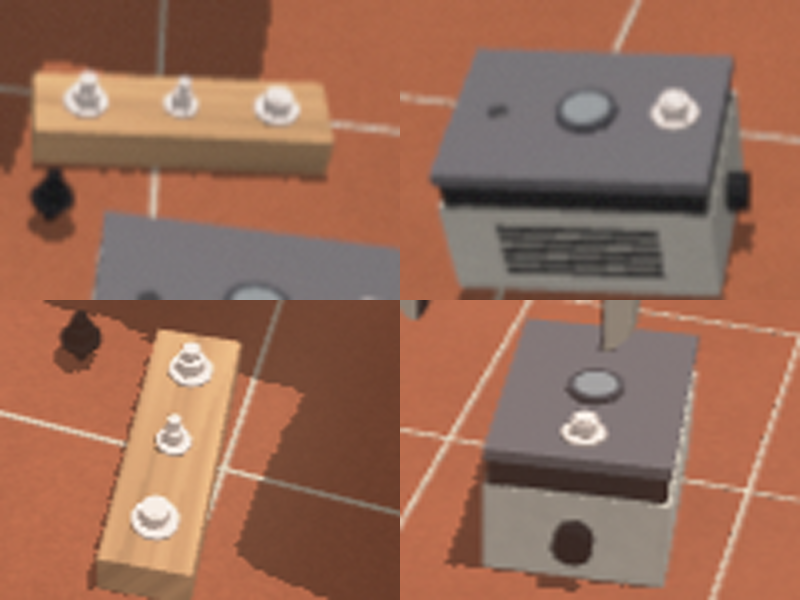

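The crop confirms it. Scene (312,184) is full-size with its pin up, (336,185) is the small rivet, and (360,187) is spent (flush). The housing's empty hole is at about (149,168). I'll go above the rivet.

Emit:
{"name": "step_arm", "arguments": {
  "steps": [
    {"x": 0.045,"y": -0.018,"z": 0.015,"gripper": 0.034},
    {"x": 0.09,"y": -0.036,"z": 0.035,"gripper": 0.034},
    {"x": 0.13,"y": -0.053,"z": 0.055,"gripper": 0.034},
    {"x": 0.159,"y": -0.065,"z": 0.078,"gripper": 0.034},
    {"x": 0.159,"y": -0.065,"z": 0.078,"gripper": 0.034},
    {"x": 0.159,"y": -0.065,"z": 0.078,"gripper": 0.034}
  ]
}}

```text
invalid input at $.steps[0]: expected keys x, y, z, ax, ay, az, gripper
```

```bash
python3 - <<'E'
from h import *
c=cam("wrist");a=r.snapshot("wrist");cv2.imwrite("pics/w1.png",a[...,::-1])
print(r.get_obs()["ee_pos"],[proj(c,p) for p in[(.485,.159,.036),(.48,.213,.036),(.485,.159,.045)]])
E
```

```text
[5.49722802e-01 4.32216783e-05 2.18226092e-01] [(np.float64(198.96609973168668), np.float64(33.12153767258502)), (np.float64(191.72908980804684), np.float64(-22.48956490959054)), (np.float64(197.35467054826069), np.float64(30.85289496621988))]
```

View pics/w1.png

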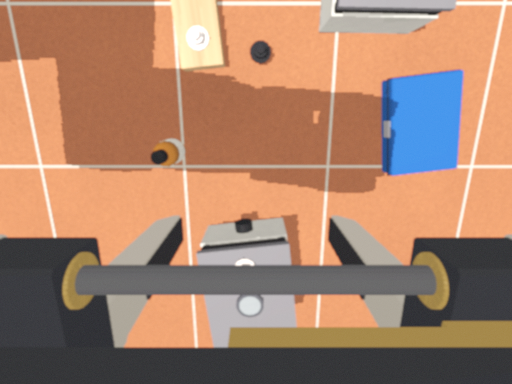

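The move was refused because each row needs all its keys. The picture is from the start pose: rivet at (198,38), black look-alike at (261,51), bottle at (167,152).

Emit:
{"name": "step_arm", "arguments": {
  "steps": [
    {"x": 0.045,"y": -0.018,"z": 0.015,"ax": 0,"ay": 0,"az": 0,"gripper": 0.034},
    {"x": 0.09,"y": -0.036,"z": 0.035,"ax": 0,"ay": 0,"az": 0,"gripper": 0.034},
    {"x": 0.13,"y": -0.053,"z": 0.055,"ax": 0,"ay": 0,"az": 0,"gripper": 0.034},
    {"x": 0.159,"y": -0.065,"z": 0.078,"ax": 0,"ay": 0,"az": 0,"gripper": 0.034},
    {"x": 0.159,"y": -0.065,"z": 0.078,"ax": 0,"ay": 0,"az": 0,"gripper": 0.034},
    {"x": 0.159,"y": -0.065,"z": 0.078,"ax": 0,"ay": 0,"az": 0,"gripper": 0.034},
    {"x": 0.159,"y": -0.065,"z": 0.078,"ax": 0,"ay": 0,"az": 0,"gripper": 0.034}
  ]
}}

```text
t: 0.85
ee_pos: [0.4858, 0.1584, 0.1413]
tcp_rot: [0.0, 0.707, 0.707, 0.0]
ft_force: [0.5, -0.6, 0.1]
finger_gap: 0.449
finger_force: 0.0
```

```bash
python3 - <<'E'
from h import *
c=cam("wrist");a=r.snapshot("wrist");cv2.imwrite("pics/w2.png",a[...,::-1])
print(r.get_obs()["ee_pos"],[proj(c,p) for p in[(.485,.159,.036),(.48,.213,.036),(.485,.159,.045)]])
E
```

```text
[0.48587459 0.15827096 0.14135664] [(np.float64(255.3236242906606), np.float64(186.42859489261383)), (np.float64(250.08219977441618), np.float64(131.8500604917614)), (np.float64(255.33226885767291), np.float64(188.77157151115856))]
```

View pics/w2.png

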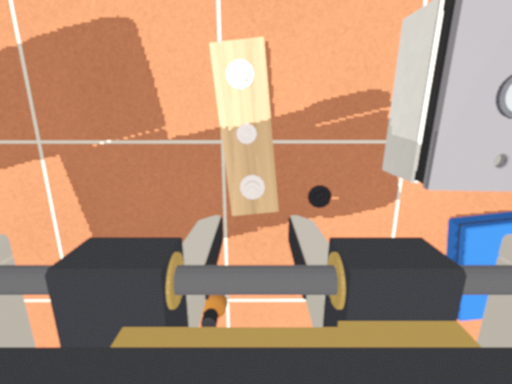

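Target rivet at (252,187), full-size flange; small rivet at (246,133); spent rivet at (239,74); black plug at (320,196), about 65 mm away. Now for the precise centre.

```bash
python3 - <<'E'
from h import *
np.set_printoptions(precision=4,suppress=True)
c=cam("wrist");a=cv2.imread("pics/w2.png")
h=cv2.cvtColor(a,cv2.COLOR_BGR2HSV)
m=((h[...,1]<60)&(h[...,2]>110)).astype(np.uint8);x0,y0,x1,y1=232,168,274,207
n,l,st,ce=cv2.connectedComponentsWithStats(m[y0:y1,x0:x1])
for s,k in zip(st[1:],ce[1:]):
    if s[4]>50:
        u,v=k+[x0,y0];print(s,u,v,atz(c,u,v,.028))
print(r.get_obs()["ee_pos"])
E
```

```text
[  8   6  25  26 512] 251.919921875 186.67578125 [0.4816 0.1565 0.028 ]
[0.4859 0.1583 0.1414]
```

Emit:
{"name": "step_arm", "arguments": {
  "steps": [
    {"x": -0.0016,"y": -0.0042,"z": 0.04,"ax": 0,"ay": 0,"az": 0,"gripper": 0.034},
    {"x": -0.0016,"y": -0.0042,"z": 0.075,"ax": 0,"ay": 0,"az": 0,"gripper": 0.034},
    {"x": -0.0016,"y": -0.0042,"z": 0.1,"ax": 0,"ay": 0,"az": 0,"gripper": 0.034},
    {"x": -0.0016,"y": -0.0042,"z": 0.107,"ax": 0,"ay": 0,"az": 0,"gripper": 0.034},
    {"x": -0.0016,"y": -0.0042,"z": 0.111,"ax": 0,"ay": 0,"az": 0,"gripper": 0.034},
    {"x": -0.0016,"y": -0.0042,"z": 0.111,"ax": 0,"ay": 0,"az": 0,"gripper": 0.034},
    {"x": -0.0016,"y": -0.0042,"z": 0.111,"ax": 0,"ay": 0,"az": 0,"gripper": 0.034}
  ]
}}

```text
t: 1.6
ee_pos: [0.4817, 0.1575, 0.0308]
tcp_rot: [0.001, 0.707, 0.707, 0.001]
ft_force: [-0.6, 0.6, -0.6]
finger_gap: 0.37
finger_force: 0.0
```

```bash
python3 - <<'E'
from h import *
a=r.snapshot("side");b=r.snapshot("scene")
f=lambda i,x,y:cv2.resize(i[y:y+75,x:x+100],(400,300),interpolation=cv2.INTER_CUBIC)[...,::-1]
cv2.imwrite("pics/g.png",np.hstack([f(a,237,225),f(b,262,145)]))
o=r.get_obs();print(o["ee_pos"],o["ft_force"])
E
```

```text
[0.48144461 0.15753322 0.03064669] [ 0.13341859 -0.70448397 -0.07566744]
```

View pics/g.png

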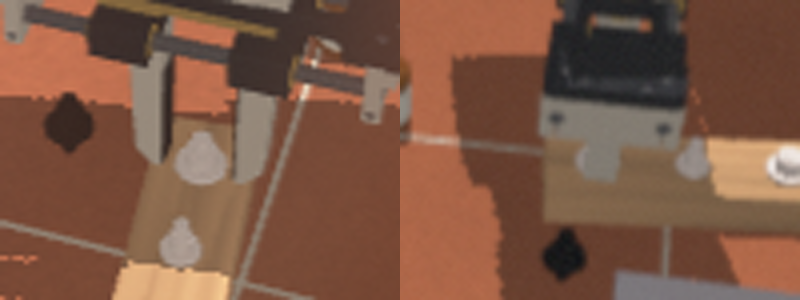

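The rivet stands between the fingers. I'll close, then lift.

Emit:
{"name": "step_arm", "arguments": {
  "squeeze": 15,
  "steps": [
    {"x": -0.0005,"y": 0,"z": 0.0005,"ax": 0,"ay": 0,"az": 0,"gripper": 0.02},
    {"x": -0.0005,"y": 0,"z": 0.0005,"ax": 0,"ay": 0,"az": 0,"gripper": 0.012},
    {"x": -0.0005,"y": 0,"z": 0.0005,"ax": 0,"ay": 0,"az": 0,"gripper": 0.008},
    {"x": -0.0005,"y": 0,"z": 0.0005,"ax": 0,"ay": 0,"az": 0,"gripper": 0.008},
    {"x": -0.0005,"y": 0,"z": 0.0005,"ax": 0,"ay": 0,"az": 0,"gripper": 0.008},
    {"x": -0.0005,"y": 0,"z": 0.0005,"ax": 0,"ay": 0,"az": 0,"gripper": 0.008},
    {"x": -0.0005,"y": 0,"z": 0.0005,"ax": 0,"ay": 0,"az": 0,"gripper": 0.008},
    {"x": -0.0005,"y": 0,"z": 0.0005,"ax": 0,"ay": 0,"az": 0,"gripper": 0.008}
  ]
}}

```text
t: 2.5
ee_pos: [0.4811, 0.157, 0.0293]
tcp_rot: [0.0, 0.707, 0.707, 0.0]
ft_force: [2.6, 0.2, 3.3]
finger_gap: 0.163
finger_force: 15.0
```

Gripped (15 mm opening on the 16 mm collar). Lift and travel over to the hole.

Emit:
{"name": "step_arm", "arguments": {
  "steps": [
    {"x": 0,"y": 0,"z": -0.02,"ax": 0,"ay": 0,"az": 0,"gripper": 0.008},
    {"x": 0,"y": 0,"z": -0.06,"ax": 0,"ay": 0,"az": 0,"gripper": 0.008},
    {"x": -0.02,"y": 0.004,"z": -0.1,"ax": 0,"ay": 0,"az": 0,"gripper": 0.008},
    {"x": -0.05,"y": 0.01,"z": -0.13,"ax": 0,"ay": 0,"az": 0,"gripper": 0.008},
    {"x": -0.09,"y": 0.018,"z": -0.155,"ax": 0,"ay": 0,"az": 0,"gripper": 0.008},
    {"x": -0.13,"y": 0.025,"z": -0.17,"ax": 0,"ay": 0,"az": 0,"gripper": 0.008},
    {"x": -0.17,"y": 0.032,"z": -0.176,"ax": 0,"ay": 0,"az": 0,"gripper": 0.008},
    {"x": -0.21,"y": 0.039,"z": -0.176,"ax": 0,"ay": 0,"az": 0,"gripper": 0.008},
    {"x": -0.25,"y": 0.046,"z": -0.176,"ax": 0,"ay": 0,"az": 0,"gripper": 0.008},
    {"x": -0.285,"y": 0.052,"z": -0.176,"ax": 0,"ay": 0,"az": 0,"gripper": 0.008}
  ]
}}

```text
t: 3.5
ee_pos: [0.5322, -0.1298, 0.2047]
tcp_rot: [-0.001, 0.707, 0.707, -0.0]
ft_force: [-0.2, 0.2, -0.7]
finger_gap: 0.163
finger_force: 14.9
```

Emit:
{"name": "step_arm", "arguments": {
  "steps": [
    {"x": -0.04,"y": 0.007,"z": 0,"ax": 0,"ay": 0,"az": 0,"gripper": 0.008},
    {"x": -0.065,"y": 0.01,"z": 0,"ax": 0,"ay": 0,"az": 0,"gripper": 0.008},
    {"x": -0.075,"y": 0.012,"z": 0,"ax": 0,"ay": 0,"az": 0,"gripper": 0.008},
    {"x": -0.075,"y": 0.012,"z": 0,"ax": 0,"ay": 0,"az": 0,"gripper": 0.008},
    {"x": -0.075,"y": 0.012,"z": 0,"ax": 0,"ay": 0,"az": 0,"gripper": 0.008},
    {"x": -0.075,"y": 0.012,"z": 0,"ax": 0,"ay": 0,"az": 0,"gripper": 0.008}
  ]
}}

```text
t: 4.1
ee_pos: [0.5447, -0.2017, 0.2051]
tcp_rot: [-0.0, 0.707, 0.708, -0.0]
ft_force: [-0.3, -0.3, -1.0]
finger_gap: 0.162
finger_force: 14.9
```

```bash
python3 - <<'E'
from h import *
c=cam("wrist");a=r.snapshot("wrist");cv2.imwrite("pics/w3.png",a[...,::-1])
o=r.get_obs();print(o["ee_pos"],o["finger_gap"],proj(c,(.545,-.203,.086)),proj(c,o["ee_pos"]+[0,0,-.02]))
E
```

```text
[ 0.54475209 -0.20182884  0.20520854] 0.16051862339748096 (np.float64(256.56046503898426), np.float64(184.8440913407844)) (np.float64(256.7263346982825), np.float64(217.83295493727502))
```

View pics/w3.png

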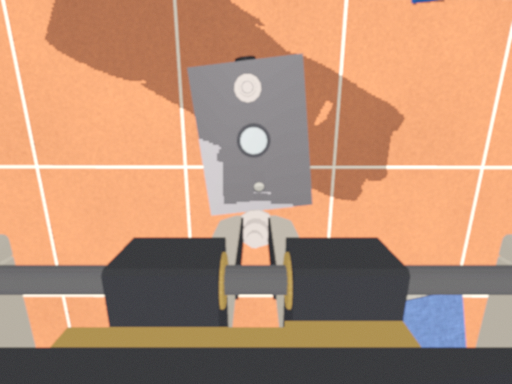

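The empty hole is at about (259,187), the lens ring at (253,140), the set rivet at (247,88), and the held rivet hangs at (256,225). I'll measure the hole.

```bash
python3 - <<'E'
from h import *
np.set_printoptions(precision=4,suppress=True)
c=cam("wrist");a=cv2.imread("pics/w3.png")
for p,z in[((259,187),.086),((253.5,140.5),.09),((247.5,88),.089)]:print(p,atz(c,*p,z))
print(a[178:198,250:270].mean(2).astype(int))
cv2.imwrite("pics/w3c.png",cv2.resize(a[170:245,210:310],(800,600),interpolation=cv2.INTER_CUBIC))
E
```

```text
(259, 187) [ 0.5477 -0.2055  0.086 ]
(253.5, 140.5) [ 0.5419 -0.1564  0.09  ]
(247.5, 88) [ 0.5361 -0.1067  0.089 ]
[[138 137 136 137 136 137 137 136 137 136 137 136 136 138 136 138 139 140
  138 139]
 [138 138 138 137 137 137 135 137 137 136 137 136 137 137 136 137 138 139
  138 138]
 [139 139 137 138 137 134 137 135 137 136 138 137 136 136 134 139 139 139
  138 139]
 [137 138 135 137 135 134 138 143 146 147 143 141 137 136 137 138 137 139
  137 137]
 [138 137 135 137 138 146 156 168 176 176 172 162 151 140 136 138 138 138
  136 137]
 [136 136 137 137 149 168 187 199 203 202 200 190 174 153 139 136 137 137
  136 137]
 [138 136 137 144 166 191 206 212 213 214 212 207 195 171 146 135 136 136
  137 138]
 [137 138 137 150 179 201 210 211 211 211 211 209 201 182 152 138 136 138
  136 137]
 [137 135 138 154 180 199 205 204 202 201 201 200 195 179 153 136 135 136
  136 137]
 [137 136 137 149 173 190 196 196 194 194 194 193 188 171 148 134 137 135
  137 137]
 [137 137 135 140 162 181 190 192 193 192 191 189 179 159 139 131 136 137
  136 138]
 [138 136 134 133 145 165 178 185 188 187 185 177 159 142 131 132 135 138
  137 136]
 [138 136 135 134 134 144 156 165 171 171 167 158 145 135 133 139 138 139
  139 139]
 [137 137 139 143 149 148 145 146 150 150 150 152 154 154 156 157 157 161
  160 159]
 [136 137 140 153 165 162 153 146 145 145 150 159 168 172 175 175 178 182
  187 186]
 [136 137 140 149 157 155 149 145 140 142 148 155 159 160 164 163 168 176
  188 190]
 [137 138 139 138 140 141 138 137 138 135 139 142 141 141 142 142 146 154
  164 166]
 [137 136 135 136 135 135 137 135 135 135 137 136 135 134 135 136 136 139
  144 142]
 [137 137 136 135 134 134 135 136 134 133 135 133 135 135 135 135 133 136
  137 136]
 [136 137 139 136 135 135 135 134 134 134 135 135 135 134 136 135 136 136
  136 136]]
```

View pics/w3c.png

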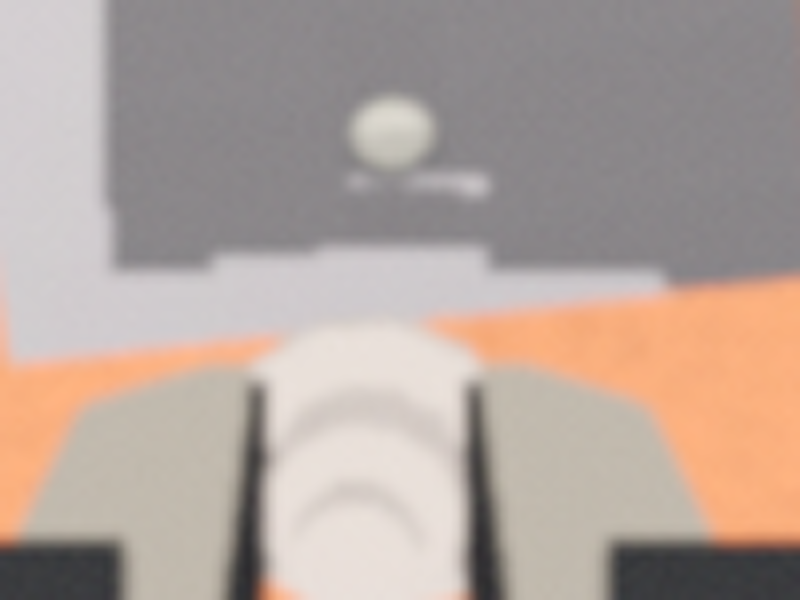

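The bright ellipse at (258.6,186) is the hole, about 11 px or 11 mm wide. The held rivet's flange front edge is at about (257,210). I'll take one close, offset look so that the hole sits right beyond the flange.

Emit:
{"name": "step_arm", "arguments": {
  "steps": [
    {"x": -0.01,"y": 0.001,"z": 0.025,"ax": 0,"ay": 0,"az": 0,"gripper": 0.008},
    {"x": -0.02,"y": 0.0027,"z": 0.055,"ax": 0,"ay": 0,"az": 0,"gripper": 0.008},
    {"x": -0.0227,"y": 0.0027,"z": 0.075,"ax": 0,"ay": 0,"az": 0,"gripper": 0.008},
    {"x": -0.0227,"y": 0.0027,"z": 0.083,"ax": 0,"ay": 0,"az": 0,"gripper": 0.008},
    {"x": -0.0227,"y": 0.0027,"z": 0.083,"ax": 0,"ay": 0,"az": 0,"gripper": 0.008},
    {"x": -0.0227,"y": 0.0027,"z": 0.083,"ax": 0,"ay": 0,"az": 0,"gripper": 0.008},
    {"x": -0.0227,"y": 0.0027,"z": 0.083,"ax": 0,"ay": 0,"az": 0,"gripper": 0.008}
  ]
}}

```text
t: 4.85
ee_pos: [0.5481, -0.2257, 0.1234]
tcp_rot: [0.001, 0.707, 0.707, 0.0]
ft_force: [0.3, -0.4, -0.1]
finger_gap: 0.163
finger_force: 14.9
```

```bash
python3 - <<'E'
from h import *
np.set_printoptions(precision=4,suppress=True)
c=cam("wrist");a=np.ascontiguousarray(r.snapshot("wrist")[...,::-1]);cv2.imwrite("pics/w4.png",a)
o=r.get_obs();p=o["ee_pos"];print(p,o["ft_force"],o["finger_gap"])
x0,y0=205,165
b=cv2.resize(a[y0:y0+75,x0:x0+100],(800,600),interpolation=cv2.INTER_CUBIC)
def ring(P,rad,col):
    t=np.linspace(0,2*np.pi,60);L=np.array([proj(c,np.array(P)+[rad*np.cos(k),rad*np.sin(k),0]) for k in t])
    cv2.polylines(b,[((L+.5-[x0,y0])*8-.5).astype(np.int32)],True,col,1)
ring((.5473,-.2045,.086),.0055,(0,0,255))
f=p-[0,0,.0043]
ring(f+[0,0,.003],.013,(0,255,0));ring(f+[0,0,.012],.008,(255,0,0));ring(f+[0,0,.0203],.005,(0,0,255))
cv2.imwrite("pics/w4c.png",b)
E
```

```text
[ 0.548  -0.2257  0.1233] [-0.6455  0.0525 -0.3433] 0.1632602105549118
```

View pics/w4c.png

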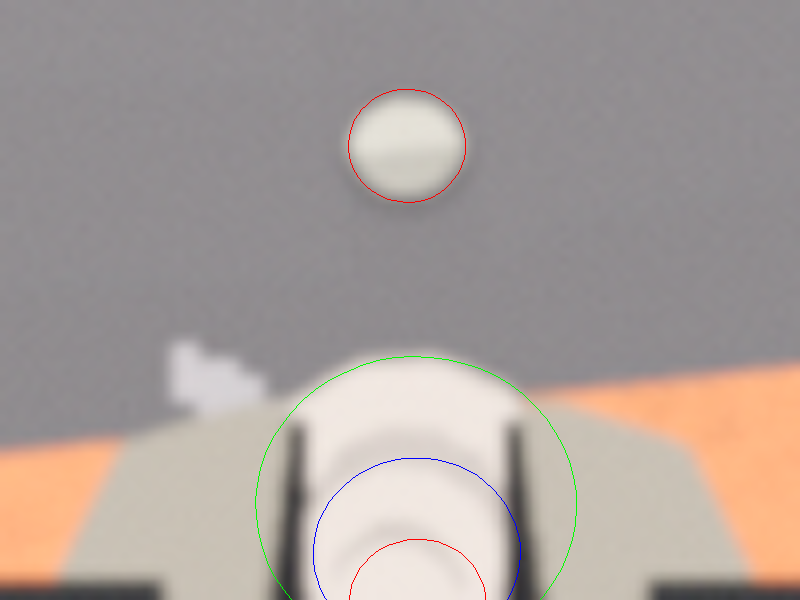

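The overlay shows the hole at crop (407,147), exactly as predicted. The rivet appears at column 407, so it is aligned in x, and about 0.6 mm nearer in y than predicted. So I move 20.6 mm along +y, then go down gently.

Emit:
{"name": "step_arm", "arguments": {
  "steps": [
    {"x": 0.01,"y": 0,"z": 0.0,"ax": 0,"ay": 0,"az": 0,"gripper": 0.008},
    {"x": 0.0206,"y": 0,"z": 0.004,"ax": 0,"ay": 0,"az": 0,"gripper": 0.008},
    {"x": 0.0206,"y": 0,"z": 0.01,"ax": 0,"ay": 0,"az": 0,"gripper": 0.008},
    {"x": 0.0206,"y": 0,"z": 0.015,"ax": 0,"ay": 0,"az": 0,"gripper": 0.008},
    {"x": 0.0206,"y": 0,"z": 0.015,"ax": 0,"ay": 0,"az": 0,"gripper": 0.008},
    {"x": 0.0206,"y": 0,"z": 0.015,"ax": 0,"ay": 0,"az": 0,"gripper": 0.008},
    {"x": 0.0206,"y": 0,"z": 0.015,"ax": 0,"ay": 0,"az": 0,"gripper": 0.008}
  ]
}}

```text
t: 5.6
ee_pos: [0.5476, -0.2054, 0.1072]
tcp_rot: [0.0, 0.707, 0.707, 0.0]
ft_force: [-0.3, 0.5, -0.3]
finger_gap: 0.164
finger_force: 14.9
```

Emit:
{"name": "step_arm", "arguments": {
  "steps": [
    {"x": 0,"y": 0,"z": 0.0007,"ax": 0,"ay": 0,"az": 0,"gripper": 0.008},
    {"x": 0,"y": 0,"z": 0.0014,"ax": 0,"ay": 0,"az": 0,"gripper": 0.008},
    {"x": 0,"y": 0,"z": 0.002,"ax": 0,"ay": 0,"az": 0,"gripper": 0.008},
    {"x": 0,"y": 0,"z": 0.0026,"ax": 0,"ay": 0,"az": 0,"gripper": 0.008},
    {"x": 0,"y": 0,"z": 0.003,"ax": 0,"ay": 0,"az": 0,"gripper": 0.008}
  ]
}}

```text
t: 6.1
ee_pos: [0.5475, -0.2052, 0.1041]
tcp_rot: [-0.0, 0.707, 0.707, -0.0]
ft_force: [-0.0, -0.5, 0.0]
finger_gap: 0.161
finger_force: 14.9
```

Emit:
{"name": "step_arm", "arguments": {
  "steps": [
    {"x": 0,"y": 0,"z": 0.0007,"ax": 0,"ay": 0,"az": 0,"gripper": 0.008},
    {"x": 0,"y": 0,"z": 0.0014,"ax": 0,"ay": 0,"az": 0,"gripper": 0.008},
    {"x": 0,"y": 0,"z": 0.002,"ax": 0,"ay": 0,"az": 0,"gripper": 0.008},
    {"x": 0,"y": 0,"z": 0.0026,"ax": 0,"ay": 0,"az": 0,"gripper": 0.008},
    {"x": 0,"y": 0,"z": 0.003,"ax": 0,"ay": 0,"az": 0,"gripper": 0.008}
  ]
}}

```text
t: 6.6
ee_pos: [0.5475, -0.2051, 0.101]
tcp_rot: [-0.0, 0.707, 0.707, -0.0]
ft_force: [-0.4, 0.1, -0.2]
finger_gap: 0.162
finger_force: 14.9
```

The tip is 5 mm in with no force. I'll continue down.

Emit:
{"name": "step_arm", "arguments": {
  "steps": [
    {"x": 0,"y": 0,"z": 0.001,"ax": 0,"ay": 0,"az": 0,"gripper": 0.008},
    {"x": 0,"y": 0,"z": 0.002,"ax": 0,"ay": 0,"az": 0,"gripper": 0.008},
    {"x": 0,"y": 0,"z": 0.003,"ax": 0,"ay": 0,"az": 0,"gripper": 0.008},
    {"x": 0,"y": 0,"z": 0.004,"ax": 0,"ay": 0,"az": 0,"gripper": 0.008},
    {"x": 0,"y": 0,"z": 0.005,"ax": 0,"ay": 0,"az": 0,"gripper": 0.008}
  ]
}}

```text
t: 7.1
ee_pos: [0.5475, -0.2052, 0.096]
tcp_rot: [-0.0, 0.707, 0.707, -0.0]
ft_force: [-0.2, 0.3, -0.1]
finger_gap: 0.165
finger_force: 14.9
```

Emit:
{"name": "step_arm", "arguments": {
  "steps": [
    {"x": 0,"y": 0,"z": 0.001,"ax": 0,"ay": 0,"az": 0,"gripper": 0.008},
    {"x": 0,"y": 0,"z": 0.002,"ax": 0,"ay": 0,"az": 0,"gripper": 0.008},
    {"x": 0,"y": 0,"z": 0.003,"ax": 0,"ay": 0,"az": 0,"gripper": 0.008},
    {"x": 0,"y": 0,"z": 0.0038,"ax": 0,"ay": 0,"az": 0,"gripper": 0.008},
    {"x": 0,"y": 0,"z": 0.0038,"ax": 0,"ay": 0,"az": 0,"gripper": 0.008}
  ]
}}

```text
t: 7.6
ee_pos: [0.5474, -0.2052, 0.0922]
tcp_rot: [-0.0, 0.707, 0.707, -0.0]
ft_force: [0.1, -0.4, -0.2]
finger_gap: 0.161
finger_force: 14.9
```

Emit:
{"name": "step_arm", "arguments": {
  "steps": [
    {"x": 0,"y": 0,"z": 0.0005,"ax": 0,"ay": 0,"az": 0,"gripper": 0.008},
    {"x": 0,"y": 0,"z": 0.001,"ax": 0,"ay": 0,"az": 0,"gripper": 0.008},
    {"x": 0,"y": 0,"z": 0.0014,"ax": 0,"ay": 0,"az": 0,"gripper": 0.008},
    {"x": 0,"y": 0,"z": 0.0014,"ax": 0,"ay": 0,"az": 0,"gripper": 0.008}
  ]
}}

```text
t: 8.0
ee_pos: [0.5477, -0.2052, 0.0913]
tcp_rot: [0.0, 0.707, 0.707, 0.0]
ft_force: [-0.6, 0.1, 4.6]
finger_gap: 0.167
finger_force: 14.9
```

Emit:
{"name": "step_arm", "arguments": {
  "steps": [
    {"x": 0,"y": 0,"z": 0.0003,"ax": 0,"ay": 0,"az": 0,"gripper": 0.008},
    {"x": 0,"y": 0,"z": 0.0005,"ax": 0,"ay": 0,"az": 0,"gripper": 0.008},
    {"x": 0,"y": 0,"z": 0.0005,"ax": 0,"ay": 0,"az": 0,"gripper": 0.008}
  ]
}}

```text
t: 8.3
ee_pos: [0.5477, -0.2052, 0.0912]
tcp_rot: [0.0, 0.707, 0.707, 0.0]
ft_force: [-1.5, 1.1, 8.7]
finger_gap: 0.168
finger_force: 14.9
```

Firm contact at TCP 91.2 mm, so the flange is home. Unload, open and rise.

Emit:
{"name": "step_arm", "arguments": {
  "steps": [
    {"x": 0,"y": 0,"z": -0.0012,"ax": 0,"ay": 0,"az": 0,"gripper": 0.008},
    {"x": 0,"y": 0,"z": -0.0012,"ax": 0,"ay": 0,"az": 0,"gripper": 0.022},
    {"x": 0,"y": 0,"z": -0.0012,"ax": 0,"ay": 0,"az": 0,"gripper": 0.034},
    {"x": 0,"y": 0,"z": -0.0012,"ax": 0,"ay": 0,"az": 0,"gripper": 0.034},
    {"x": 0,"y": 0,"z": -0.0012,"ax": 0,"ay": 0,"az": 0,"gripper": 0.034},
    {"x": 0,"y": 0,"z": -0.015,"ax": 0,"ay": 0,"az": 0,"gripper": 0.034},
    {"x": 0,"y": 0,"z": -0.035,"ax": 0,"ay": 0,"az": 0,"gripper": 0.034},
    {"x": 0,"y": 0,"z": -0.055,"ax": 0,"ay": 0,"az": 0,"gripper": 0.034},
    {"x": 0,"y": 0,"z": -0.055,"ax": 0,"ay": 0,"az": 0,"gripper": 0.034},
    {"x": 0,"y": 0,"z": -0.055,"ax": 0,"ay": 0,"az": 0,"gripper": 0.034}
  ]
}}

```text
t: 9.3
ee_pos: [0.5476, -0.2052, 0.1458]
tcp_rot: [0.0, 0.707, 0.707, 0.0]
ft_force: [0.7, 1.0, -0.9]
finger_gap: 0.368
finger_force: 0.0
```

```bash
python3 - <<'E'
from h import *
c=cam("wrist");w=np.ascontiguousarray(r.snapshot("wrist")[...,::-1]);s=r.snapshot("side")[...,::-1];n=r.snapshot("scene")[...,::-1]
o=r.get_obs();print(o["ee_pos"],o["ft_force"])
u,v=map(int,proj(c,(.5477,-.2045,.09)));x0,y0=u-40,v-30
b=cv2.resize(w[y0:y0+60,x0:x0+80],(400,300),interpolation=cv2.INTER_CUBIC)
def ring(P,rad,col):
    t=np.linspace(0,2*np.pi,60);L=np.array([proj(c,np.array(P)+[rad*np.cos(k),rad*np.sin(k),0]) for k in t])
    cv2.polylines(b,[((L+.5-[x0,y0])*5-.5).astype(np.int32)],True,col,1)
P=np.array([.5473,-.2045,.086])
ring(P+[0,0,.003],.013,(0,255,0));ring(P+[0,0,.012],.008,(255,0,0));ring(P+[0,0,.0203],.005,(0,0,255))
f=lambda i,x,y,w,h:cv2.resize(i[y:y+h,x:x+w],(400,300),interpolation=cv2.INTER_CUBIC)
cv2.imwrite("pics/h.png",np.vstack([np.hstack([b,f(w,206,70,112,84)]),np.hstack([f(s,265,130,72,54),f(n,130,145,72,54)])]))
E
```

```text
[ 0.54702824 -0.20497569  0.14457014] [-0.52845295  0.37955822 -0.25906851]
```

View pics/h.png

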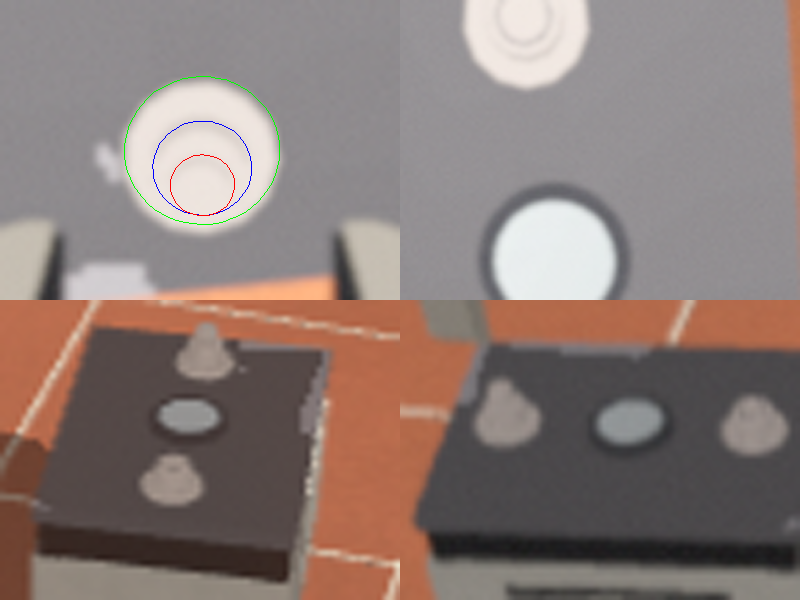

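The rivet sits home and upright with its pin up; the set rivet at the other end is for comparison. Shut the fingers and go down above the pin.

Emit:
{"name": "step_arm", "arguments": {
  "squeeze": 20,
  "steps": [
    {"x": 0,"y": 0,"z": 0.0,"ax": 0,"ay": 0,"az": 0,"gripper": 0.0},
    {"x": 0,"y": 0,"z": 0.0,"ax": 0,"ay": 0,"az": 0,"gripper": 0.0},
    {"x": 0,"y": 0,"z": 0.0,"ax": 0,"ay": 0,"az": 0,"gripper": 0.0},
    {"x": 0,"y": 0,"z": 0.01,"ax": 0,"ay": 0,"az": 0,"gripper": 0.0},
    {"x": 0,"y": 0,"z": 0.02,"ax": 0,"ay": 0,"az": 0,"gripper": 0.0},
    {"x": 0,"y": 0,"z": 0.028,"ax": 0,"ay": 0,"az": 0,"gripper": 0.0},
    {"x": 0,"y": 0,"z": 0.033,"ax": 0,"ay": 0,"az": 0,"gripper": 0.0},
    {"x": 0,"y": 0,"z": 0.035,"ax": 0,"ay": 0,"az": 0,"gripper": 0.0},
    {"x": 0,"y": 0,"z": 0.035,"ax": 0,"ay": 0,"az": 0,"gripper": 0.0}
  ]
}}

```text
t: 10.35
ee_pos: [0.5474, -0.2051, 0.1102]
tcp_rot: [-0.0, 0.707, 0.707, -0.0]
ft_force: [-0.2, 0.3, 0.1]
finger_gap: 0.004
finger_force: 0.0
```

Emit:
{"name": "step_arm", "arguments": {
  "steps": [
    {"x": 0,"y": 0,"z": 0.0008,"ax": 0,"ay": 0,"az": 0,"gripper": 0.0},
    {"x": 0,"y": 0,"z": 0.0015,"ax": 0,"ay": 0,"az": 0,"gripper": 0.0},
    {"x": 0,"y": 0,"z": 0.002,"ax": 0,"ay": 0,"az": 0,"gripper": 0.0},
    {"x": 0,"y": 0,"z": 0.0024,"ax": 0,"ay": 0,"az": 0,"gripper": 0.0},
    {"x": 0,"y": 0,"z": 0.0028,"ax": 0,"ay": 0,"az": 0,"gripper": 0.0}
  ]
}}

```text
t: 10.85
ee_pos: [0.5475, -0.2052, 0.1077]
tcp_rot: [0.0, 0.707, 0.707, 0.0]
ft_force: [0.1, -0.6, 0.3]
finger_gap: 0.006
finger_force: 0.0
```

Emit:
{"name": "step_arm", "arguments": {
  "steps": [
    {"x": 0,"y": 0,"z": 0.0004,"ax": 0,"ay": 0,"az": 0,"gripper": 0.0},
    {"x": 0,"y": 0,"z": 0.0008,"ax": 0,"ay": 0,"az": 0,"gripper": 0.0},
    {"x": 0,"y": 0,"z": 0.0012,"ax": 0,"ay": 0,"az": 0,"gripper": 0.0},
    {"x": 0,"y": 0,"z": 0.0012,"ax": 0,"ay": 0,"az": 0,"gripper": 0.0}
  ]
}}

```text
t: 11.25
ee_pos: [0.5475, -0.2052, 0.1064]
tcp_rot: [-0.0, 0.707, 0.707, -0.0]
ft_force: [0.3, -0.2, -0.4]
finger_gap: 0.006
finger_force: 0.0
```

Emit:
{"name": "step_arm", "arguments": {
  "steps": [
    {"x": 0,"y": 0,"z": 0.0003,"ax": 0,"ay": 0,"az": 0,"gripper": 0.0},
    {"x": 0,"y": 0,"z": 0.0006,"ax": 0,"ay": 0,"az": 0,"gripper": 0.0},
    {"x": 0,"y": 0,"z": 0.0009,"ax": 0,"ay": 0,"az": 0,"gripper": 0.0}
  ]
}}

```text
t: 11.55
ee_pos: [0.5476, -0.2052, 0.106]
tcp_rot: [0.0, 0.707, 0.707, 0.0]
ft_force: [-3.2, 1.4, 7.9]
finger_gap: 0.003
finger_force: 3.9
```

Emit:
{"name": "step_arm", "arguments": {
  "steps": [
    {"x": 0,"y": 0,"z": 0.0003,"ax": 0,"ay": 0,"az": 0,"gripper": 0.0},
    {"x": 0,"y": 0,"z": 0.0006,"ax": 0,"ay": 0,"az": 0,"gripper": 0.0},
    {"x": 0,"y": 0,"z": 0.0009,"ax": 0,"ay": 0,"az": 0,"gripper": 0.0}
  ]
}}

```text
t: 11.85
ee_pos: [0.5476, -0.2053, 0.1056]
tcp_rot: [0.0, 0.707, 0.707, 0.0]
ft_force: [-4.3, 2.0, 10.6]
finger_gap: 0.005
finger_force: 5.6
```

Contact at 106 mm, which is exactly the pin top of a fully seated rivet. I'll push on in small steps, watching the force.

Emit:
{"name": "step_arm", "arguments": {
  "steps": [
    {"x": 0,"y": 0,"z": 0.0002,"ax": 0,"ay": 0,"az": 0,"gripper": 0.0},
    {"x": 0,"y": 0,"z": 0.0004,"ax": 0,"ay": 0,"az": 0,"gripper": 0.0},
    {"x": 0,"y": 0,"z": 0.0006,"ax": 0,"ay": 0,"az": 0,"gripper": 0.0}
  ]
}}

```text
t: 12.15
ee_pos: [0.5476, -0.2052, 0.1051]
tcp_rot: [0.0, 0.707, 0.707, 0.0]
ft_force: [-3.5, 1.6, 10.6]
finger_gap: 0.005
finger_force: 5.6
```

Emit:
{"name": "step_arm", "arguments": {
  "steps": [
    {"x": 0,"y": 0,"z": 0.0003,"ax": 0,"ay": 0,"az": 0,"gripper": 0.0},
    {"x": 0,"y": 0,"z": 0.0006,"ax": 0,"ay": 0,"az": 0,"gripper": 0.0},
    {"x": 0,"y": 0,"z": 0.0009,"ax": 0,"ay": 0,"az": 0,"gripper": 0.0}
  ]
}}

```text
t: 12.45
ee_pos: [0.5476, -0.2053, 0.1042]
tcp_rot: [0.0, 0.707, 0.707, 0.0]
ft_force: [-3.1, 2.6, 12.5]
finger_gap: 0.008
finger_force: 5.7
```

Emit:
{"name": "step_arm", "arguments": {
  "steps": [
    {"x": 0,"y": 0,"z": 0.0004,"ax": 0,"ay": 0,"az": 0,"gripper": 0.0},
    {"x": 0,"y": 0,"z": 0.0008,"ax": 0,"ay": 0,"az": 0,"gripper": 0.0},
    {"x": 0,"y": 0,"z": 0.0012,"ax": 0,"ay": 0,"az": 0,"gripper": 0.0},
    {"x": 0,"y": 0,"z": 0.0016,"ax": 0,"ay": 0,"az": 0,"gripper": 0.0},
    {"x": 0,"y": 0,"z": 0.002,"ax": 0,"ay": 0,"az": 0,"gripper": 0.0}
  ]
}}

```text
t: 12.95
ee_pos: [0.5476, -0.2052, 0.1022]
tcp_rot: [0.0, 0.707, 0.707, 0.0]
ft_force: [-3.6, 2.1, 12.2]
finger_gap: 0.007
finger_force: 5.9
```

Emit:
{"name": "step_arm", "arguments": {
  "steps": [
    {"x": 0,"y": 0,"z": 0.0004,"ax": 0,"ay": 0,"az": 0,"gripper": 0.0},
    {"x": 0,"y": 0,"z": 0.0008,"ax": 0,"ay": 0,"az": 0,"gripper": 0.0},
    {"x": 0,"y": 0,"z": 0.0012,"ax": 0,"ay": 0,"az": 0,"gripper": 0.0},
    {"x": 0,"y": 0,"z": 0.0016,"ax": 0,"ay": 0,"az": 0,"gripper": 0.0},
    {"x": 0,"y": 0,"z": 0.002,"ax": 0,"ay": 0,"az": 0,"gripper": 0.0}
  ]
}}

```text
t: 13.45
ee_pos: [0.5476, -0.2053, 0.1002]
tcp_rot: [0.0, 0.707, 0.707, 0.0]
ft_force: [-4.1, 2.2, 12.8]
finger_gap: 0.004
finger_force: 6.1
```

Force is steady at 12–13 N. About 2 mm is left, plus any sink, so finer steps now.

Emit:
{"name": "step_arm", "arguments": {
  "steps": [
    {"x": 0,"y": 0,"z": 0.0003,"ax": 0,"ay": 0,"az": 0,"gripper": 0.0},
    {"x": 0,"y": 0,"z": 0.0006,"ax": 0,"ay": 0,"az": 0,"gripper": 0.0},
    {"x": 0,"y": 0,"z": 0.0009,"ax": 0,"ay": 0,"az": 0,"gripper": 0.0},
    {"x": 0,"y": 0,"z": 0.0012,"ax": 0,"ay": 0,"az": 0,"gripper": 0.0}
  ]
}}

```text
t: 13.85
ee_pos: [0.5476, -0.2053, 0.099]
tcp_rot: [0.0, 0.707, 0.707, 0.0]
ft_force: [-4.1, 1.7, 12.5]
finger_gap: 0.004
finger_force: 6.2
```

Emit:
{"name": "step_arm", "arguments": {
  "steps": [
    {"x": 0,"y": 0,"z": 0.0002,"ax": 0,"ay": 0,"az": 0,"gripper": 0.0},
    {"x": 0,"y": 0,"z": 0.0004,"ax": 0,"ay": 0,"az": 0,"gripper": 0.0}
  ]
}}

```text
t: 14.05
ee_pos: [0.5476, -0.2053, 0.0986]
tcp_rot: [0.0, 0.707, 0.707, 0.0]
ft_force: [-3.9, 1.0, 11.8]
finger_gap: 0.003
finger_force: 6.3
```

Emit:
{"name": "step_arm", "arguments": {
  "steps": [
    {"x": 0,"y": 0,"z": 0.0002,"ax": 0,"ay": 0,"az": 0,"gripper": 0.0},
    {"x": 0,"y": 0,"z": 0.0003,"ax": 0,"ay": 0,"az": 0,"gripper": 0.0}
  ]
}}

```text
t: 14.25
ee_pos: [0.5476, -0.2052, 0.0984]
tcp_rot: [0.0, 0.707, 0.707, 0.0]
ft_force: [-4.6, 2.4, 13.4]
finger_gap: 0.003
finger_force: 6.5
```

Emit:
{"name": "step_arm", "arguments": {
  "steps": [
    {"x": 0,"y": 0,"z": 0.0002,"ax": 0,"ay": 0,"az": 0,"gripper": 0.0},
    {"x": 0,"y": 0,"z": 0.0002,"ax": 0,"ay": 0,"az": 0,"gripper": 0.0}
  ]
}}

```text
t: 14.45
ee_pos: [0.5476, -0.2053, 0.0982]
tcp_rot: [0.0, 0.707, 0.707, 0.0]
ft_force: [-4.6, 2.0, 13.1]
finger_gap: 0.006
finger_force: 6.6
```

Emit:
{"name": "step_arm", "arguments": {
  "steps": [
    {"x": 0,"y": 0,"z": 0.0002,"ax": 0,"ay": 0,"az": 0,"gripper": 0.0},
    {"x": 0,"y": 0,"z": 0.0002,"ax": 0,"ay": 0,"az": 0,"gripper": 0.0}
  ]
}}

```text
t: 14.65
ee_pos: [0.5476, -0.2052, 0.098]
tcp_rot: [0.0, 0.707, 0.707, 0.0]
ft_force: [-4.6, 2.5, 13.8]
finger_gap: 0.006
finger_force: 6.7
```

Emit:
{"name": "step_arm", "arguments": {
  "steps": [
    {"x": 0,"y": 0,"z": 0.0002,"ax": 0,"ay": 0,"az": 0,"gripper": 0.0},
    {"x": 0,"y": 0,"z": 0.0002,"ax": 0,"ay": 0,"az": 0,"gripper": 0.0}
  ]
}}

```text
t: 14.85
ee_pos: [0.5476, -0.2053, 0.0978]
tcp_rot: [0.0, 0.707, 0.707, 0.0]
ft_force: [-4.6, 2.3, 12.8]
finger_gap: 0.003
finger_force: 6.7
```

Emit:
{"name": "step_arm", "arguments": {
  "steps": [
    {"x": 0,"y": 0,"z": 0.0002,"ax": 0,"ay": 0,"az": 0,"gripper": 0.0},
    {"x": 0,"y": 0,"z": 0.0004,"ax": 0,"ay": 0,"az": 0,"gripper": 0.0},
    {"x": 0,"y": 0,"z": 0.0004,"ax": 0,"ay": 0,"az": 0,"gripper": 0.0}
  ]
}}

```text
t: 15.15
ee_pos: [0.5476, -0.2052, 0.0975]
tcp_rot: [0.0, 0.707, 0.707, 0.0]
ft_force: [-4.9, 2.3, 13.5]
finger_gap: 0.006
finger_force: 6.9
```

Emit:
{"name": "step_arm", "arguments": {
  "steps": [
    {"x": 0,"y": 0,"z": 0.0002,"ax": 0,"ay": 0,"az": 0,"gripper": 0.0},
    {"x": 0,"y": 0,"z": 0.0004,"ax": 0,"ay": 0,"az": 0,"gripper": 0.0},
    {"x": 0,"y": 0,"z": 0.0004,"ax": 0,"ay": 0,"az": 0,"gripper": 0.0}
  ]
}}

```text
t: 15.45
ee_pos: [0.5476, -0.2053, 0.0971]
tcp_rot: [0.0, 0.707, 0.707, 0.0]
ft_force: [-4.7, 1.8, 14.2]
finger_gap: 0.005
finger_force: 7.1
```

Emit:
{"name": "step_arm", "arguments": {
  "steps": [
    {"x": 0,"y": 0,"z": 0.0003,"ax": 0,"ay": 0,"az": 0,"gripper": 0.0},
    {"x": 0,"y": 0,"z": 0.0006,"ax": 0,"ay": 0,"az": 0,"gripper": 0.0},
    {"x": 0,"y": 0,"z": 0.0006,"ax": 0,"ay": 0,"az": 0,"gripper": 0.0}
  ]
}}

```text
t: 15.75
ee_pos: [0.5476, -0.2053, 0.0965]
tcp_rot: [0.0, 0.707, 0.707, 0.0]
ft_force: [-5.8, 2.6, 15.5]
finger_gap: 0.002
finger_force: 7.4
```

Emit:
{"name": "step_arm", "arguments": {
  "steps": [
    {"x": 0,"y": 0,"z": 0.0003,"ax": 0,"ay": 0,"az": 0,"gripper": 0.0},
    {"x": 0,"y": 0,"z": 0.0006,"ax": 0,"ay": 0,"az": 0,"gripper": 0.0},
    {"x": 0,"y": 0,"z": 0.0006,"ax": 0,"ay": 0,"az": 0,"gripper": 0.0}
  ]
}}

```text
t: 16.05
ee_pos: [0.5477, -0.2052, 0.096]
tcp_rot: [0.0, 0.707, 0.707, 0.0]
ft_force: [-5.0, 2.8, 15.4]
finger_gap: 0.003
finger_force: 7.7
```

```bash
python3 - <<'E'
from h import *
o=r.get_obs();print(o["ee_pos"],o["ft_force"])
E
```

```text
[ 0.5476622  -0.20524336  0.09597897] [-4.97132112  2.84772718 15.4285637 ]
```

15.4 N is well above the 13 N the pin's end needs, and the cover is sinking at about 1 N/mm, so the pin should be in. I'll back off and check by touching the pin height again.

Emit:
{"name": "step_arm", "arguments": {
  "steps": [
    {"x": 0,"y": 0,"z": -0.001,"ax": 0,"ay": 0,"az": 0,"gripper": 0.0},
    {"x": 0,"y": 0,"z": -0.002,"ax": 0,"ay": 0,"az": 0,"gripper": 0.0},
    {"x": 0,"y": 0,"z": -0.003,"ax": 0,"ay": 0,"az": 0,"gripper": 0.0},
    {"x": 0,"y": 0,"z": -0.003,"ax": 0,"ay": 0,"az": 0,"gripper": 0.0}
  ]
}}

```text
t: 16.45
ee_pos: [0.5477, -0.2053, 0.0985]
tcp_rot: [0.0, 0.707, 0.707, 0.0]
ft_force: [-3.8, 0.9, 10.8]
finger_gap: 0.003
finger_force: 5.1
```

Emit:
{"name": "step_arm", "arguments": {
  "steps": [
    {"x": 0,"y": 0,"z": -0.0005,"ax": 0,"ay": 0,"az": 0,"gripper": 0.0},
    {"x": 0,"y": 0,"z": -0.0005,"ax": 0,"ay": 0,"az": 0,"gripper": 0.0},
    {"x": 0,"y": 0,"z": -0.0005,"ax": 0,"ay": 0,"az": 0,"gripper": 0.0}
  ]
}}

```text
t: 16.75
ee_pos: [0.5477, -0.2052, 0.0986]
tcp_rot: [0.0, 0.707, 0.707, 0.0]
ft_force: [-2.8, 1.1, 6.4]
finger_gap: 0.008
finger_force: 3.4
```

Emit:
{"name": "step_arm", "arguments": {
  "steps": [
    {"x": 0,"y": 0,"z": -0.0005,"ax": 0,"ay": 0,"az": 0,"gripper": 0.0},
    {"x": 0,"y": 0,"z": -0.0005,"ax": 0,"ay": 0,"az": 0,"gripper": 0.0},
    {"x": 0,"y": 0,"z": -0.0005,"ax": 0,"ay": 0,"az": 0,"gripper": 0.0}
  ]
}}

```text
t: 17.05
ee_pos: [0.5475, -0.2052, 0.0986]
tcp_rot: [0.0, 0.707, 0.707, 0.0]
ft_force: [-0.1, -0.0, 2.6]
finger_gap: 0.004
finger_force: 1.2
```

Contact ends at 98.6 mm, against 106.2 mm with the pin up. The force rose at 1 N/mm with no further pin motion, so the pin is flush and the cover has sprung back. I'll retreat and hand in.

Emit:
{"name": "step_arm", "arguments": {
  "steps": [
    {"x": 0,"y": 0,"z": -0.003,"ax": 0,"ay": 0,"az": 0,"gripper": 0.0},
    {"x": 0,"y": 0,"z": -0.02,"ax": 0,"ay": 0,"az": 0,"gripper": 0.0},
    {"x": 0,"y": 0,"z": -0.05,"ax": 0,"ay": 0,"az": 0,"gripper": 0.03},
    {"x": 0,"y": 0,"z": -0.08,"ax": 0,"ay": 0,"az": 0,"gripper": 0.03},
    {"x": 0,"y": 0,"z": -0.1,"ax": 0,"ay": 0,"az": 0,"gripper": 0.03},
    {"x": 0,"y": 0,"z": -0.1,"ax": 0,"ay": 0,"az": 0,"gripper": 0.03},
    {"x": 0,"y": 0,"z": -0.1,"ax": 0,"ay": 0,"az": 0,"gripper": 0.03}
  ]
}}

```text
t: 17.75
ee_pos: [0.5473, -0.2051, 0.1981]
tcp_rot: [-0.0, 0.707, 0.707, -0.0]
ft_force: [-0.2, 0.3, 0.4]
finger_gap: 0.316
finger_force: 0.0
```

```bash
python3 - <<'E'
from h import *
o=r.get_obs();print(o["ee_pos"],o["ft_force"],r.job_done())
E
```

```text
the job is handed in; nothing more can be done
[ 0.54726827 -0.20507028  0.19805848] [-0.19951794  0.34519268  0.37059654] None
```

The rivet is seated in the cover's empty hole and its pin pushed in flush by force and height readings (highest reading 15.5 N, limit 19 N); the arm is clear and the job was handed in at about 18 s, with no verdict returned.

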